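# Air the culture chamber: re-hook its stay arm at the yellow hole

## Robot

A 6-joint arm with a two-finger parallel gripper is mounted at the origin on the work surface. World frame = base frame: x ahead of the robot, y to its left, z up, the work surface at z = 0. Lengths are in m, angles in rad, forces in N, time in s.
With the tool pointing down it reaches from about 0.35 to 0.725 m from the base axis. Payload 6 kg.
Tool frame: the origin (TCP) lies between the finger pads; the fingertips stand 22 mm ahead of it and the grasp point (between the pads) lies 3 mm ahead of it (tip_extent is the distance from the TCP to the fingertips, in m); z points along the fingers, y is the direction in which the jaws open and shut (so a half turn about z gives the same grasp; the last joint's range is limited). The gripper opens to 85 mm and grips with 20 to 120 N. Pads are 22 mm wide; open, the fingers measure 114 mm over their backs; the gripper's body (76 mm by 85 mm) begins 54 mm behind the grasp point. The pads swing forward as they close: fully open they stand 13 mm farther back than shut.
Start: joints at [-0.839, 0.04, 0.085, 0, -1.615, -0.334], TCP at [0.232, -0.553, 0.253] pointing down, gripper open.
Joint ranges: [-2.56, 2.56], [-1.29, 2.01], [-1.08, 1.49], [-3.29, 1.98], [-2.81, -0.18], [-2.99, 2.99]. Speed limits (rad/s): [2.57, 2.57, 3.01, 3.14, 3.14, 3.14].

## Interface

Orientations are given as a rotation vector (axis times angle).
In Python, from bench import get_state, grab_frame, finish_job, regions_of, tip_extent gives the robot as it stands.
- The arm moves only by the tool servo_tool, never from a script. Its argument "moves" is text: rows parted by semicolons, each of 7 numbers parted by spaces: the gripper command: -1 is fully open, 1 is shut, values between are in proportion, then the shift along the tool's x, y, z in mm, then the turn, a rotation vector about the tool's x, y, z in rad. A call has 1 to 20 rows; each row is the pose to reach, as a shift and turn from the pose measured when the call began, along the tool's axes at that moment; what a row does not reach only later rows make up. A row lasts 1/8 s, in which the tool goes at most 62.5 mm and 10.7 degrees, less where a joint would pass 70% of its speed; a pose out of reach is approached as far as the arm can. A call with a gripper value outside its range is refused whole. The fingers move at their own pace and stop on an object; "squeeze" is the grip in N (left out, the last holds). Time passes only in rows, so rows that repeat a pose let the fingers close. It gives the time, the measured TCP pose, the force and the opening at its end, in the units of the state.
- get_state(): the state, without advancing time (a new reading comes with each control period).
- grab_frame(name): name is "scene" or "top" or "wrist"; returns a dict with "color" (400x640x3 uint8, red, green, blue), "z_map" (400x640 float32, m along the optical axis (not along the pixel's ray), 0 where there is no reading), "camera_matrix" (3x3 intrinsics, pixels), "world_from_camera" (4x4, takes a point from camera to world coordinates). Camera axes: x right, y up, looking along -z (the intrinsics and any distortion apply to the point x, -y, -z); pixel columns grow to the right and rows downward; lengths in m; the calibration is good to about 2 mm. A picture is of the moment at which its call begins.
- finish_job(): hands the job in, once; it reports no verdict.
Trained networks look in the newest picture that a camera, given by its name, has taken for a name from the list of things; names that differ only in an ending like _2 or _b are one class to them, and where a whole thing is asked for, a point or a joint stands for the part that bears it (a point fixed in the world has none). Each returns a list of dicts, best first, with "score" (0 to 1); they miss things now and then, are a little off and sometimes report something else, mostly with a low value. They report only what shows in the picture. A call takes as long as a camera call.
- regions_of(camera, label): "region" (400x640 bool, what is visible of it) and "rect" ([left, top, right, bottom] in pixels, round what is visible of it).
The state is a dict: "clock": time; "joint_pos": joint angles; "joint_vel": joint speeds; "joint_torque": joint torques, N m; "tcp_pos": TCP position; "eef_rot": TCP orientation; "ft_force": force on the tool from outside, world axes, zero at the start; "moment": the same for the moment, N m; "finger_gap": opening from 0.0 (shut) to 1.0 (fully open).
Only numpy, scipy, OpenCV 4.12 (cv2) and the standard library are available. Lean on these libraries where they do the work, as an engineer would, in place of code of your own. Each camera call takes 0.05 s, during which the arm holds its last target. There are 200 camera calls.

## Task

The culture chamber's sliding cover is nearly shut, with the peg standing in the long slot of its stay arm. Tip the stay arm up off the peg (pressing the red tail behind its pivot does it), slide the cover open by its blue grip, and bring the arm fully down again so that its middle round hole, the one ringed in yellow, sits over the peg and holds the cover at that width. Leave the dish on the deck and the dish stack, tip box and timer on the bench where they stand.

Things in the scene. Friction and masses are not known exactly. Their poses are not given: they have to be found in the camera images.
- chamber: White box-shaped culture chamber fixed to the bench, 220 mm (its x) by 340 mm (its y) by 100 mm tall; origin under its centre, z up. A flat black deck closes its top from y = -170 to -45 mm; a clear cover slides along its +y over the rest. The stay arm lies along the chamber's y at x = +60 mm.
- cover (a joint): How far the clear sliding cover is open, m: 0 shut, 0.12 at its stop, growing as the cover moves along the chamber's +y. It stays where it is left; about 4 N of push moves it. Its top face is 107 mm above the bench.
- cover_grip (a point): Centre of the top of the blue upright grip on the cover, 30 mm (chamber x) by 14 mm (chamber y) by 34 mm tall, standing on the cover's top face; it moves with the cover. Free space around it to push it by either 14 mm-apart face.
- stay (a joint): Tilt of the stay arm about its pivot, rad: 0 lying level (fully down, its lower stop), growing as its far end rises, at most 0.6. The hinge is stiff: the arm stays at any tilt where it is left. It clears the peg from about 0.25. About 6 N down on the tail raises it, 1 N or less down on the far end lowers it.
- stay_pivot (a point): Pivot of the stay arm on the cover, on the axis in mid-arm, 116.5 mm above the bench; it moves with the cover. The arm is an aluminium strip 36 mm wide and 5 mm thick that runs from here 210 mm towards the chamber's -y, with, by distance from the pivot: a slot from 38 to 88 mm (17 mm wide), and three round 17 mm holes at 108, 136 (ringed in yellow) and 164 mm.
- stay_end (a point): Centre of the top of the red press pad on the stay arm's far end, 195 mm from the pivot, 26 mm along the arm by 36 mm; 4 mm above the pivot axis when the arm is level. It moves with the arm.
- stay_tail (a point): Centre of the top of the red pad on the stay arm's thumb tail: a tail 36 mm wide that rises from the pivot the other way (chamber +y) at 25 degrees when the arm is level and reaches 50 mm from the pivot. Pressed down to about the pivot's height, it tips the arm up to about 0.45 rad.
- hole_mid (a point): Centre of the stay arm's middle round hole, ringed in yellow, 17 mm wide, in mid-thickness; it moves with the arm.
- peg_tip (a point): Top of the fixed upright steel peg on the deck, 10 mm thick, with a round tip 131 mm above the bench, on a brass foot 12 mm tall. It lies on the arm's line (same chamber x as the pivot). At the start it stands in the arm's slot; it stands 12 mm above a seated arm's top face.
- deck_dish: small pink culture dish with a clear lid, 56 mm across, 15 mm tall, standing on the chamber's black deck near the robot; origin under its centre; leave alone
- dish_stack: stack of four pink 90 mm dishes, 60 mm tall, on the bench; origin under its centre; leave alone
- tip_box: orange tip box with pale lid, 85 x 120 x 65 mm; origin under its centre; leave alone
- timer: small white bench timer, 60 x 75 x 22 mm; origin under its centre; leave alone

How it is judged:
On the way, in this order (a step that is already met when the one before it is completed fails the run):
1. the stay arm is tipped up off the peg (value of joint stay above 0.2 rad), for 0.1 s.
2. the cover is slid further open than the slot allows (value of joint cover above 0.05 m), for 0.1 s.
At the end, for the whole second after the job is handed in: The stay arm lies level (within 0.04 rad of fully down) with the peg through its yellow-ringed middle hole (hole centre within 6 mm of the peg's axis), and arm and cover are at rest (value of joint stay below 0.04 rad and horizontal distance between hole_mid and peg_tip below 0.006 m and velocity of joint stay below 0.02 rad/s and velocity of joint cover between -0.005 and 0.005 m/s); the robot touches nothing.
It fails at once if the dish on the deck is moved by more than 30 mm (distance of deck_dish from where it was at the start of the episode above 0.03 m).
It fails at once if something on the bench is moved by more than 30 mm (distance of any of dish_stack, tip_box, timer from where it was at the start of the episode above 0.03 m).
It also fails if it takes over 58 s, if anything falls off the work surface, if the arm or the gripper's body presses on something with over 40 N, if the wrist force passes 120 N, or if a joint passes its speed limit or range.

## Working session

There is one attempt and no reset: what is moved stays moved. The work goes in short steps, Python scripts to look and compute and a tool call to move; the robot and the scene stay as the last step left them, time stands still between calls to the robot, and variables do not carry over. Pictures are saved under pics/ and viewed, about 8 in all and at most 12, crops included, and the job is handed in when it is done.

Besides the shell and the picture viewer there is one more tool, called after ">>>" as a command line: name --argument value ..., lists and objects as JSON in quotes. servo_tool: Moves the arm, as the interface text tells. Its arguments: {"type":"object","properties":{"moves":{"type":"string"},"squeeze":{"type":"number"}},"required":["moves"]}

```bash
mkdir -p pics; cat > h.py <<'E'
import numpy as np, cv2
from bench import *
from scipy.spatial.transform import Rotation as R
def pts(f,mask=None):
    z=f["z_map"]; K=f["camera_matrix"]; T=f["world_from_camera"]
    v,u=np.nonzero((z>0)&(mask if mask is not None else True))
    d=z[v,u]; p=np.stack([(u-K[0,2])/K[0,0]*d,-(v-K[1,2])/K[1,1]*d,-d],1)
    return p@T[:3,:3].T+T[:3,3],u,v
def save(f,n): cv2.imwrite("pics/"+n,cv2.cvtColor(f["color"],cv2.COLOR_RGB2BGR))
E
python3 - <<'E'
from h import *
np.set_printoptions(precision=4,suppress=True)
s=get_state();print(s);print(tip_extent)
for c in ["top","scene"]:
    f=grab_frame(c);save(f,c+"0.png");print(c,f["world_from_camera"])
    for l in ["chamber","cover_grip","stay_tail","stay_end","deck_dish","dish_stack","tip_box","timer"]:
        for r in regions_of(c,l)[:2]:
            p,u,v=pts(f,r["region"])
            print(c,l,round(r["score"],2),r["rect"],len(p),np.median(p,0) if len(p) else "",np.percentile(p,[2,98],axis=0).round(3).tolist() if len(p) else "")
E
```

```text
{'clock': 0.0, 'joint_pos': array([-0.8393,  0.0409,  0.0838, -0.0005, -1.6155, -0.3337]), 'joint_vel': array([-0.0013,  0.0016, -0.0003,  0.001 ,  0.0013, -0.0005]), 'joint_torque': array([ -0.0013, -36.8209,  34.741 ,   6.9321,  -0.0054,   0.    ]), 'tcp_pos': array([ 0.2324, -0.5528,  0.2522]), 'eef_rot': array([ 0.6207, -3.0792, -0.0028]), 'ft_force': array([-0.3342,  0.2598, -0.2212]), 'moment': array([ 0.0117, -0.0422, -0.0506]), 'finger_gap': 0.9990810803679584}
0.022
top [[ 0.014   0.9863 -0.1646  0.254 ]
 [-0.9999  0.0141 -0.0003  0.0162]
 [ 0.0021  0.1646  0.9864  1.3313]
 [ 0.      0.      0.      1.    ]]
top chamber 0.96 [275.4, 144.4, 394.8, 217.0] 7040 [ 0.5387 -0.0007  0.1057] [[0.425, -0.186, 0.025], [0.65, 0.159, 0.129]]
top cover_grip 0.94 [273.6, 146.0, 396.1, 211.7] 4342 [0.5491 0.0404 0.1079] [[0.441, -0.205, 0.101], [0.636, 0.155, 0.137]]
top cover_grip 0.48 [319.5, 147.4, 400.1, 164.9] 703 [ 0.6121 -0.1099  0.1199] [[0.587, -0.225, 0.003], [0.64, 0.02, 0.139]]
top stay_tail 0.62 [316.7, 147.1, 396.9, 164.2] 612 [ 0.6113 -0.123   0.1202] [[0.588, -0.223, 0.102]
[... 1469 characters left out ...]
9 [ 0.6128 -0.1098  0.1192] [[0.568, -0.227, 0.002], [0.639, 0.024, 0.14]]
scene deck_dish 0.51 [265.8, 192.3, 281.8, 206.2] 226 [ 0.4904 -0.1142  0.1145] [[0.463, -0.138, 0.102], [0.511, -0.093, 0.117]]
scene dish_stack 0.94 [199.0, 143.8, 227.9, 169.9] 667 [ 0.2848 -0.3714  0.0573] [[0.228, -0.417, 0.003], [0.31, -0.336, 0.062]]
scene tip_box 0.8 [462.2, 192.9, 511.7, 232.4] 1564 [0.4368 0.5098 0.0627] [[0.37, 0.453, 0.004], [0.463, 0.575, 0.068]]
scene timer 0.84 [150.5, 212.4, 173.7, 231.4] 437 [ 0.5459 -0.4586  0.0213] [[0.512, -0.497, 0.003], [0.57, -0.424, 0.025]]
scene timer 0.29 [218.1, 223.7, 313.9, 241.3] 981 [ 0.6145 -0.1047  0.1191] [[0.59, -0.223, 0.115], [0.639, 0.021, 0.139]]
```

```bash
python3 - <<'E'
import cv2,numpy as np
a=cv2.imread("pics/top0.png")[130:230,250:420];b=cv2.imread("pics/scene0.png")[170:270,205:375]
cv2.imwrite("pics/c0.png",np.vstack([cv2.resize(x,(510,300),interpolation=cv2.INTER_CUBIC) for x in (a,b)]))
E
python3 - <<'E'
import sys;sys.path.insert(0,'.')
from h import *
np.set_printoptions(precision=4,suppress=True)
for c in ["top","scene"]:
    f=grab_frame(c);hsv=cv2.cvtColor(f["color"],cv2.COLOR_RGB2HSV)
    H,S,V=[hsv[...,i].astype(int) for i in range(3)]
    box=np.zeros(H.shape,bool)
    if c=="top": box[135:225,265:405]=1
    else: box[175:262,205:380]=1
    for n,m in dict(red=((H<8)|(H>172))&(S>150)&(V>80),blue=(H>95)&(H<130)&(S>120),yellow=(H>18)&(H<35)&(S>110)).items():
        k,l,st,ce=cv2.connectedComponentsWithStats((m&box).astype(np.uint8))
        for i in range(1,k):
            if st[i,4]<6: continue
            p,u,v=pts(f,l==i)
            print(c,n,st[i],np.mean(p,0),p.min(0),p.max(0))
E
```

```text
top red [387 148   8  11  81] [ 0.6237 -0.214   0.1173] [ 0.6043 -0.2259  0.0003] [ 0.6773 -0.2009  0.1261]
top red [318 152   6  10  59] [0.602  0.0156 0.1374] [0.5855 0.0073 0.1295] [0.6181 0.0238 0.1435]
top blue [310 187   5  10  40] [0.4868 0.0421 0.1404] [0.4726 0.0343 0.1349] [0.5019 0.0475 0.1449]
top yellow [370 151   7   7  20] [ 0.6186 -0.1547  0.1175] [ 0.608 -0.166  0.097] [ 0.6286 -0.1452  0.1252]
top yellow [344 155   3   4  12] [ 0.612  -0.0651  0.1079] [ 0.605  -0.0682  0.1021] [ 0.6186 -0.0617  0.1145]
top yellow [350 155   4   3  12] [ 0.6149 -0.0867  0.1048] [ 0.6095 -0.0918  0.0992] [ 0.62   -0.0813  0.1113]
top yellow [343 162  11   3  16] [ 0.5903 -0.0732  0.1047] [ 0.5869 -0.0917  0.1009] [ 0.5931 -0.0587  0.1096]
scene red [310 223   8  12  71] [0.6037 0.0177 0.1378] [0.5856 0.0088 0.1318] [0.62   0.0266 0.1443]
scene red [222 225  11  12 103] [ 0.6163 -0.2162  0.1106] [ 0.5209 -0.2739 -0.0019] [ 0.6427 -0.2     0.1251]
scene blue [326 192   5  15  68] [0.4913 0.0439 0.1293] [0.4451 0.0368 0.105 ] [0.5057 0.0494 0.1447]
scene yellow [245 228   9   7  28] [ 0.6163 -0.1533  0.1175] [ 0.6069 -0.1647  0.1008] [ 0.6276 -0.1426  0.1217]
scene yellow [273 231   5   4  16] [ 0.6044 -0.087   0.1048] [ 0.5965 -0.093   0.1004] [ 0.6137 -0.0789  0.1139]
scene yellow [283 231   3   4  11] [ 0.6003 -0.0634  0.104 ] [ 0.5953 -0.0669  0.1017] [ 0.6059 -0.0599  0.1066]
scene yellow [272 239  15   3  38] [ 0.6263 -0.0727  0.1035] [ 0.6212 -0.0901  0.1006] [ 0.6312 -0.0529  0.1064]
```

View pics/c0.png

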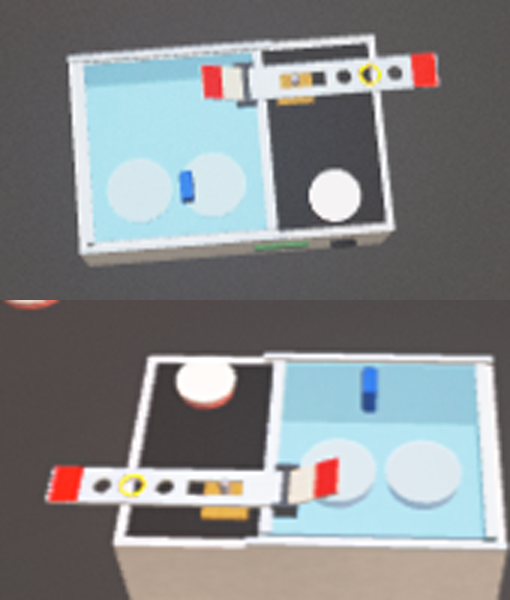

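```bash
cat >> h.py <<'E'
def go(target,yaw):
    """shift (mm, tool axes) and turn to a downward pose with tool y along (-sin yaw, cos yaw) or opposite"""
    s=get_state(); R0=R.from_rotvec(s["eef_rot"]); best=None
    for k in (0,1):
        y=np.array([-np.sin(yaw),np.cos(yaw),0])*(-1)**k; z=np.array([0,0,-1.]); 
        rt=(R0.inv()*R.from_matrix(np.stack([np.cross(y,z),y,z],1))).as_rotvec()
        if best is None or np.linalg.norm(rt)<np.linalg.norm(best): best=rt
    print("clock",s["clock"],"shift mm",(R0.inv().apply(np.array(target)-s["tcp_pos"])*1000).round(1),"turn",best.round(3),"| tcp",s["tcp_pos"].round(4),"F",s["ft_force"].round(1),"R0",R0.as_matrix().round(2).tolist())
E
python3 - <<'E'
from h import *
for c in ["top","scene"]:
    f=grab_frame(c);p,u,v=pts(f)
    m=(abs(p[:,2]-.119)<.004)&(p[:,0]>.57)&(p[:,0]<.66)&(p[:,1]>-.24)&(p[:,1]<.03)
    q=p[m]; print(c,len(q),cv2.minAreaRect((q[:,:2]*1000).astype(np.float32)))
    a,b=np.polyfit(q[:,1],q[:,0],1);print("yaw",-np.arctan(a),"x at y=0",b)
    m=(p[:,2]>.098)&(p[:,2]<.112)&(abs(p[:,0]-.53)<.2)&(abs(p[:,1])<.25)
    print(cv2.minAreaRect((p[m][:,:2]*1000).astype(np.float32)))
go([.55,-.07,.34],.07)
E
```

```text
top 545 ((610.0055541992188, -117.22160339355469), (46.63156509399414, 223.34725952148438), 3.7821130752563477)
yaw 0.09039819154836402 x at y=0 0.6019022149683094
((542.0946655273438, -3.5018310546875), (221.5314178466797, 340.3594665527344), 5.322348594665527)
scene 833 ((613.3348388671875, -117.1276626586914), (45.87957000732422, 222.81185913085938), 3.9915506839752197)
yaw 0.0926568014208452 x at y=0 0.6049306350399065
((543.391357421875, -2.87939453125), (225.53721618652344, 340.2541198730469), 5.276269912719727)
clock 1.1 shift mm [-479.9  322.4  -86.7] turn [ 0.    -0.     0.328] | tcp [ 0.2324 -0.5531  0.2533] F [-0.4 -0.2 -0.3] R0 [[-0.92, -0.39, -0.0], [-0.39, 0.92, 0.0], [0.0, 0.0, -1.0]]
```

>>> servo_tool --moves "1 -50 34 -30 0 0 0.05; 1 -100 67 -60 0 0 0.1; 1 -150 100 -80 0 0 0.15; 1 -200 134 -87 0 0 0.2; 1 -250 168 -87 0 0 0.25; 1 -300 201 -87 0 0 0.3; 1 -350 235 -87 0 0 0.35; 1 -400 269 -87 0 0 0.35; 1 -450 302 -87 0 0 0.35; 1 -480 322 -87 0 0 0.35; 1 -480 322 -87 0 0 0.35; 1 -480 322 -87 0 0 0.35"

```text
clock: 2.6
tcp_pos: [0.5501, -0.0706, 0.3404]
eef_rot: [0.075, -3.141, 0.0]
ft_force: [-0.4, -0.4, -0.8]
finger_gap: 0.002
```

```bash
cat > look.py <<'E'
from h import *
import sys
np.set_printoptions(precision=4,suppress=True)
f=grab_frame("wrist");save(f,sys.argv[1]);p,u,v=pts(f)
print(get_state()["clock"],get_state()["tcp_pos"])
hsv=cv2.cvtColor(f["color"],cv2.COLOR_RGB2HSV);H,S,V=[hsv[...,i].astype(int) for i in range(3)]
for n,m in dict(red=((H<8)|(H>172))&(S>150)&(V>80),blue=(H>95)&(H<130)&(S>150),yellow=(H>22)&(H<35)&(S>150)).items():
    k,l,st,ce=cv2.connectedComponentsWithStats(m.astype(np.uint8))
    for i in range(1,k):
        if st[i,4]<80: continue
        p,u,v=pts(f,l==i)
        if len(p): print(n,st[i],"mean",np.mean(p,0),"med",np.median(p,0),np.percentile(p,[3,97],axis=0).round(3).tolist())
p,u,v=pts(f)
m=(p[:,2]>.126)&(p[:,2]<.135)&(p[:,0]>.57)&(p[:,0]<.64)&(p[:,1]<-.045)&(p[:,1]>-.11)
print("peg",m.sum(),p[m].mean(0) if m.any() else "",u[m].mean() if m.any() else "",v[m].mean() if m.any() else "")
E
python3 look.py w1.png
```

```text
2.65 [ 0.55   -0.0709  0.3407]
red [162 218  29  35 791] mean [ 0.622  -0.2141  0.1188] med [ 0.6211 -0.2136  0.1202] [[0.605, -0.226, 0.118], [0.639, -0.202, 0.121]]
blue [ 579  343   61   56 1895] mean [0.815  0.3399 0.0525] med [0.8113 0.3355 0.0529] [[0.799, 0.327, 0.026], [0.846, 0.368, 0.077]]
yellow [222 223  23  21 145] mean [ 0.6166 -0.1545  0.1178] med [ 0.6173 -0.1533  0.1196] [[0.605, -0.165, 0.099], [0.627, -0.144, 0.121]]
peg 72 [ 0.6083 -0.0733  0.1289] 312.94444444444446 232.59722222222223
```

View pics/w1.png

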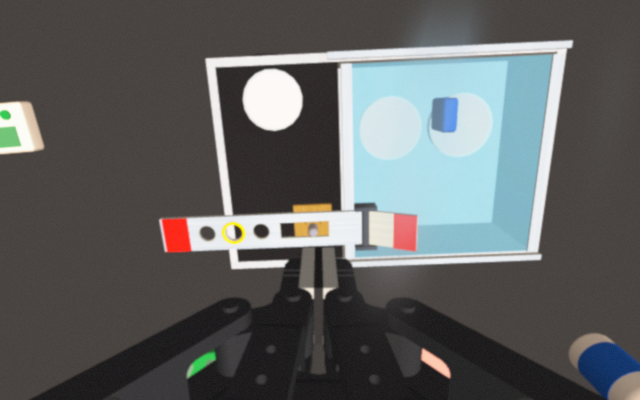

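```bash
python3 -c "
from h import *
go([.601,.018,.20],.0925);go([.601,.018,.143],.0925)"
```

```text
clock 2.65 shift mm [-55.1  86.5 140.7] turn [-0.     0.    -0.045] | tcp [ 0.55   -0.0709  0.3407] F [ 0.1 -0.6 -0.3] R0 [[-1.0, -0.05, 0.0], [-0.05, 1.0, -0.0], [-0.0, -0.0, -1.0]]
clock 2.65 shift mm [-55.1  86.5 197.7] turn [-0.     0.    -0.045] | tcp [ 0.55   -0.0709  0.3407] F [ 0.1 -0.6 -0.3] R0 [[-1.0, -0.05, 0.0], [-0.05, 1.0, -0.0], [-0.0, -0.0, -1.0]]
```

>>> servo_tool --moves "1 -20 30 40 0 0 -0.045; 1 -40 60 80 0 0 -0.045; 1 -55 86 120 0 0 -0.045; 1 -55 86 150 0 0 -0.045; 1 -55 86 165 0 0 -0.045; 1 -55 86 175 0 0 -0.045; 1 -55 86 183 0 0 -0.045; 1 -55 86 190 0 0 -0.045; 1 -55 86 197 0 0 -0.045; 1 -55 86 198 0 0 -0.045; 1 -55 86 198 0 0 -0.045"

```text
clock: 4.03
tcp_pos: [0.6019, 0.0178, 0.1444]
eef_rot: [-0.145, 3.134, 0.001]
ft_force: [2.7, 3.6, 4.6]
finger_gap: -0.0
```

```bash
cat > tilt.py <<'E'
from h import *
import sys
for c in ["top","scene"]:
    f=grab_frame(c);p,u,v=pts(f)
    a=-.0925;d=np.array([-np.sin(-a),np.cos(a)])
    o=np.array([.6026,0.]);r=p[:,:2]-o;s=r@d;t=r@np.array([d[1],-d[0]])
    m=(abs(t)<.016)&(p[:,2]>.110)&(s>-.24)&(s<-.03)
    S,Z=s[m],p[m,2]
    for lo in np.arange(-.23,-.03,.02):
        k=(S>lo)&(S<lo+.02);print(c,round(lo+.01,3),k.sum(),np.median(Z[k]).round(4) if k.any() else "")
    hsv=cv2.cvtColor(f["color"],cv2.COLOR_RGB2HSV);H,Sa,V=[hsv[...,i].astype(int) for i in range(3)]
    P,_,_=pts(f,(H>95)&(H<130)&(Sa>120)); P=P[(P[:,2]>.11)&(P[:,2]<.15)&(P[:,0]<.55)]
    if len(P): print("grip",len(P),np.median(P,0).round(4),P.min(0).round(3),P.max(0).round(3))
    save(f,c+sys.argv[1]+".png")
E
python3 tilt.py 1
```

```text
top -0.22 11 0.1996
top -0.2 72 0.1959
top -0.18 61 0.1862
top -0.16 56 0.177
top -0.14 48 0.1692
top -0.12 45 0.161
top -0.1 46 0.1538
top -0.08 41 0.1429
top -0.06 41 0.1348
top -0.04 98 0.2009
grip 40 [0.4867 0.041  0.1403] [0.473 0.034 0.134] [0.502 0.047 0.146]
scene -0.22 10 0.1998
scene -0.2 90 0.196
scene -0.18 81 0.1871
scene -0.16 78 0.1773
scene -0.14 66 0.1687
scene -0.12 59 0.1613
scene -0.1 67 0.1533
scene -0.08 55 0.1424
scene -0.06 58 0.1341
scene -0.04 150 0.132
grip 538 [-0.5642 -1.3004  0.1295] [-0.806 -1.431  0.11 ] [0.504 0.941 0.15 ]
```

```bash
python3 -c "
from h import *
go([.4875,.041,.20],.0925);go([.4875,.041,.137],.0925)"
```

```text
clock 4.125 shift mm [111.4  33.8 -56.3] turn [ 0.     0.003 -0.   ] | tcp [0.6017 0.0177 0.144 ] F [2.3 1.9 4.3] R0 [[-1.0, -0.09, 0.0], [-0.09, 1.0, 0.0], [-0.0, 0.0, -1.0]]
clock 4.125 shift mm [111.6  33.8   6.7] turn [ 0.     0.003 -0.   ] | tcp [0.6017 0.0177 0.144 ] F [2.3 1.9 4.3] R0 [[-1.0, -0.09, 0.0], [-0.09, 1.0, 0.0], [-0.0, 0.0, -1.0]]
```

>>> servo_tool --moves "1 0 0 -25 0 0 0; 1 0 0 -55 0 0 0; -0.2 40 12 -58 0 0 0; -0.2 80 24 -58 0 0 0; -0.2 111 34 -56 0 0 0; -0.2 111 34 -56 0 0 0; -0.2 111 34 -30 0 0 0; -0.2 111 34 -10 0 0 0; -0.2 111 34 5 0 0 0; -0.2 111 34 7 0 0 0"

```text
clock: 5.38
tcp_pos: [0.4877, 0.0409, 0.1351]
eef_rot: [-0.144, 3.138, -0.001]
ft_force: [-0.8, -0.2, 1.1]
finger_gap: 0.6
```

>>> servo_tool --moves "1 0 0 0 0 0 0; 1 0 0 0 0 0 0; 1 0 0 0 0 0 0; 1 0 0 0 0 0 0; 1 0 0 0 0 0 0; 1 0 0 0 0 0 0" --squeeze 40

```text
clock: 6.12
tcp_pos: [0.4879, 0.0421, 0.136]
eef_rot: [-0.146, 3.136, 0.002]
ft_force: [-2.3, 5.2, 1.3]
finger_gap: 0.157
```

```bash
python3 look.py w2.png; python3 tilt.py 2 | grep -E "scene|grip" | head -8; python3 -c "
from h import *
go([.4875,.041,.137],.0925)"
```

```text
6.175 [0.4879 0.0421 0.136 ]
red [  0 172  36  86 884] mean [ 0.477  -0.0939  0.103 ] med [ 0.4758 -0.093   0.1029] [[0.463, -0.101, 0.1], [0.496, -0.091, 0.106]]
blue [ 298  234   41   98 3470] mean [0.4825 0.0414 0.1362] med [0.4804 0.0414 0.1398] [[0.473, 0.035, 0.115], [0.499, 0.048, 0.141]]
peg 0   
scene -0.22 6 0.2008
scene -0.2 91 0.1973
scene -0.18 80 0.1882
scene -0.16 74 0.1788
scene -0.14 66 0.17
scene -0.12 72 0.162
scene -0.1 62 0.1539
scene -0.08 59 0.1428
clock 6.275 shift mm [ 0.5 -1.1 -1. ] turn [0.001 0.002 0.   ] | tcp [0.4879 0.0421 0.136 ] F [-2.1  4.4  1.9] R0 [[-1.0, -0.09, 0.0], [-0.09, 1.0, 0.0], [-0.0, 0.0, -1.0]]
```

View pics/w2.png

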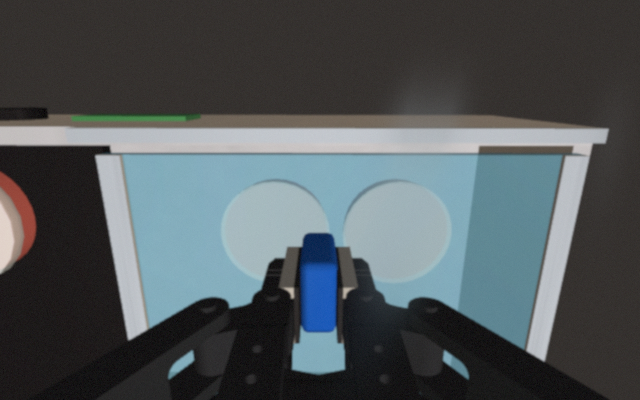

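The blue grip sits between the pads (px ~318,285) and the stay arm is still up, so I'll slide the cover 81 mm along tool +y.

>>> servo_tool --moves "1 0 8 0 0 0 0; 1 0 20 0 0 0 0; 1 0 32 0 0 0 0; 1 0 44 0 0 0 0; 1 0 56 0 0 0 0; 1 0 66 0 0 0 0; 1 0 74 0 0 0 0; 1 0 80 0 0 0 0; 1 0 81 0 0 0 0; 1 0 81 0 0 0 0; 1 0 81 0 0 0 0"

```text
clock: 7.65
tcp_pos: [0.4805, 0.1229, 0.136]
eef_rot: [-0.146, 3.136, 0.003]
ft_force: [4.4, -1.6, -4.7]
finger_gap: 0.16
```

```bash
cat > hole.py <<'E'
from h import *
d=np.array([-np.sin(.0925),np.cos(.0925)]);o=np.array([.6026,0.])
for c in ["top","scene"]:
    f=grab_frame(c);p,u,v=pts(f);hsv=cv2.cvtColor(f["color"],cv2.COLOR_RGB2HSV)
    im=np.zeros((400,640,3)); im[v,u]=p
    r=p[:,:2]-o;s=r@d;t=r@[d[1],-d[0]]
    def seg(n,lo,hi,h):
        h_=hsv[v,u].astype(int); k=h(h_)&(abs(t)<.025)&(s>lo)&(s<hi)&(p[:,2]>.11)
        if k.any(): print(c,n,k.sum(),"s",s[k].mean().round(4),np.percentile(s[k],[5,95]).round(4),"t",t[k].mean().round(4),"z",np.median(p[k,2]).round(4))
    red=lambda h:((h[:,0]<8)|(h[:,0]>172))&(h[:,1]>150)&(h[:,2]>80)
    seg("end",-.26,-.05,red);seg("tail",-.03,.16,red)
    seg("ring",-.20,-.02,lambda h:(h[:,0]>22)&(h[:,0]<35)&(h[:,1]>110))
E
python3 hole.py; python3 tilt.py 3|grep scene
```

```text
top end 85 s -0.1172 [-0.1275 -0.1074] t -0.0009 z 0.1969
top tail 32 s 0.0974 [0.0926 0.1032] t 0.0014 z 0.1211
top ring 20 s -0.0648 [-0.0729 -0.0543] t 0.0 z 0.1753
scene end 109 s -0.1157 [-0.1252 -0.106 ] t 0.0015 z 0.1961
scene tail 79 s 0.1032 [0.095  0.1111] t 0.0027 z 0.1217
scene ring 26 s -0.0607 [-0.0711 -0.052 ] t -0.0006 z 0.1721
scene -0.22 0 
scene -0.2 0 
scene -0.18 0 
scene -0.16 0 
scene -0.14 7 0.1987
scene -0.12 86 0.1978
scene -0.1 81 0.1883
scene -0.08 99 0.1774
scene -0.06 70 0.1696
scene -0.04 60 0.1628
```

>>> servo_tool --moves "-0.2 0 0 0 0 0 0; -0.2 0 0 0 0 0 0; -0.2 0 0 0 0 0 0; -0.2 0 0 -30 0 0 0; -0.2 0 0 -75 0 0 0; 0.5 0 0 -115 0 0 0; 1 0 0 -118 0 0 0"

```text
clock: 8.72
tcp_pos: [0.4812, 0.123, 0.2579]
eef_rot: [-0.145, 3.13, 0.007]
ft_force: [-0.1, -0.5, -0.7]
finger_gap: 0.181
```

```bash
python3 hole.py; python3 -c "
from h import *
go([.615,-.133,.25],.0925);go([.615,-.133,.1415],.0925)"
```

```text
top end 83 s -0.1169 [-0.1267 -0.1073] t -0.0005 z 0.1978
top tail 25 s 0.0962 [0.0925 0.0994] t -0.0009 z 0.1208
top ring 21 s -0.0645 [-0.0737 -0.0547] t 0.0008 z 0.1726
scene end 109 s -0.1156 [-0.1252 -0.106 ] t 0.0016 z 0.1961
scene tail 79 s 0.1032 [0.0951 0.111 ] t 0.0028 z 0.122
scene ring 26 s -0.0608 [-0.0706 -0.0521] t -0.0011 z 0.1713
clock 8.825 shift mm [-110.4 -267.3    3.9] turn [0.003 0.003 0.   ] | tcp [0.4802 0.1229 0.2543] F [ 0.5 -0.  -1.1] R0 [[-1.0, -0.09, 0.0], [-0.09, 1.0, 0.0], [-0.0, 0.0, -1.0]]
clock 8.825 shift mm [-110.1 -267.6  112.4] turn [0.003 0.003 0.   ] | tcp [0.4802 0.1229 0.2543] F [ 0.5 -0.  -1.1] R0 [[-1.0, -0.09, 0.0], [-0.09, 1.0, 0.0], [-0.0, 0.0, -1.0]]
```

>>> servo_tool --moves "1 -20 -50 0 0 0 0; 1 -40 -100 0 0 0 0; 1 -62 -150 0 0 0 0; 1 -82 -200 0 0 0 0; 1 -102 -250 2 0 0 0; 1 -110 -267 4 0 0 0; 1 -110 -267 4 0 0 0; 1 -110 -267 25 0 0 0; 1 -110 -267 40 0 0 0; 1 -110 -267 52 0 0 0; 1 -110 -267 64 0 0 0; 1 -110 -267 75 0 0 0; 1 -110 -267 84 0 0 0; 1 -110 -267 87 0 0 0"

```text
clock: 10.58
tcp_pos: [0.6145, -0.1324, 0.1661]
eef_rot: [-0.146, 3.136, 0.005]
ft_force: [-0.3, -0.5, -0.9]
finger_gap: -0.002
```

```bash
python3 look.py w3.png; python3 hole.py; python3 -c "
from h import *
go([.615,-.133,.1415],.0925)"
```

```text
10.625 [ 0.6145 -0.1325  0.166 ]
red [ 292  226   58   35 1466] mean [ 0.6019 -0.1324  0.1425] med [ 0.6016 -0.1321  0.1424] [[0.596, -0.144, 0.14], [0.61, -0.121, 0.145]]
yellow [422 234  49  48 728] mean [ 0.608  -0.0739  0.1354] med [ 0.6076 -0.074   0.1355] [[0.597, -0.084, 0.134], [0.619, -0.063, 0.137]]
peg 4504 [ 0.6061 -0.0655  0.1324] 461.3747779751332 251.89187388987565
top end 27 s -0.1308 [-0.1418 -0.1209] t -0.012 z 0.1431
top ring 21 s -0.0734 [-0.0828 -0.0635] t 0.0007 z 0.1372
scene end 51 s -0.1276 [-0.1401 -0.1194] t 0.0094 z 0.1421
scene tail 80 s 0.1001 [0.0921 0.1078] t 0.0028 z 0.133
scene ring 26 s -0.0722 [-0.0828 -0.0619] t 0.0009 z 0.1349
clock 10.725 shift mm [-0.1 -0.6 25.5] turn [0.003 0.003 0.   ] | tcp [ 0.6148 -0.1325  0.167 ] F [-0.3  0.3  0.8] R0 [[-1.0, -0.09, 0.0], [-0.09, 1.0, 0.0], [-0.0, 0.0, -1.0]]
```

View pics/w3.png

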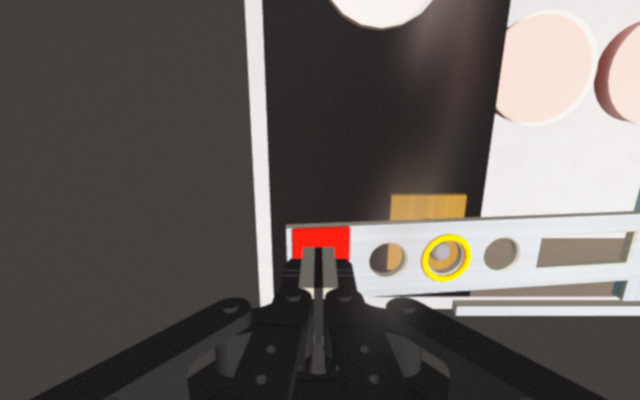

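The peg (px ~443,250) shows well inside the yellow ring (centre ~446,258), so I'll press the arm the rest of the way down.

>>> servo_tool --moves "1 0 0 6 0 0 0; 1 0 0 12 0 0 0; 1 0 0 18 0 0 0; 1 0 0 23 0 0 0; 1 0 0 26 0 0 0; 1 0 0 27 0 0 0; 1 0 0 27 0 0 0"

```text
clock: 11.6
tcp_pos: [0.6149, -0.1325, 0.1423]
eef_rot: [-0.146, 3.134, 0.003]
ft_force: [-4.9, 2.6, 10.1]
finger_gap: -0.002
```

```bash
python3 look.py w4.png; python3 hole.py
```

```text
11.65 [ 0.6149 -0.1325  0.1423]
red [ 288  226   59   34 1538] mean [ 0.6019 -0.1345  0.1197] med [ 0.6015 -0.1348  0.1197] [[0.596, -0.146, 0.118], [0.61, -0.122, 0.121]]
yellow [424 240  53  50 743] mean [ 0.607  -0.0758  0.1197] med [ 0.6056 -0.0768  0.1196] [[0.597, -0.086, 0.118], [0.619, -0.064, 0.121]]
peg 408 [ 0.6078 -0.0745  0.1287] 458.3382352941176 273.8700980392157
top end 27 s -0.1332 [-0.145  -0.1224] t -0.0129 z 0.1202
top ring 17 s -0.0764 [-0.0845 -0.0647] t 0.0011 z 0.1199
scene end 41 s -0.1323 [-0.1429 -0.122 ] t 0.0133 z 0.1205
scene tail 79 s 0.0979 [0.0895 0.1068] t 0.0023 z 0.1374
scene ring 22 s -0.0732 [-0.0846 -0.0633] t 0.0023 z 0.1199
```

>>> servo_tool --moves "1 0 0 -15 0 0 0; 1 10 25 -50 0 0 0; 1 25 50 -100 0 0 0; 1 50 60 -150 0 0 0; 1 60 65 -180 0 0 0; 1 60 65 -185 0 0 0; 1 60 65 -185 0 0 0"

```text
clock: 12.62
tcp_pos: [0.5485, -0.0737, 0.3269]
eef_rot: [-0.146, 3.134, 0.004]
ft_force: [-0.3, 0.0, -1.0]
finger_gap: 0.006
```

```bash
python3 look.py w5.png; python3 hole.py; python3 tilt.py 5|grep -E "scene"; python3 -c "
import cv2;a=cv2.imread('pics/w5.png');cv2.imwrite('pics/w5c.png',cv2.resize(a[150:300,150:400],(750,450)))"
```

```text
12.675 [ 0.5484 -0.0737  0.3259]
red [239 218  26  35 859] mean [ 0.6138 -0.133   0.1201] med [ 0.6137 -0.133   0.1201] [[0.597, -0.145, 0.119], [0.632, -0.121, 0.121]]
red [479 223  29  38 874] mean [0.5921 0.0962 0.1367] med [0.5919 0.0963 0.1367] [[0.576, 0.087, 0.132], [0.609, 0.105, 0.141]]
blue [ 526  106   39   35 1144] mean [0.48   0.1183 0.1315] med [0.4799 0.1168 0.1357] [[0.467, 0.115, 0.111], [0.493, 0.126, 0.141]]
blue [ 573  359   67   41 1595] mean [0.807  0.3405 0.053 ] med [0.8063 0.3401 0.0507] [[0.798, 0.328, 0.025], [0.831, 0.37, 0.077]]
yellow [300 224  24  23 165] mean [ 0.6077 -0.0746  0.1196] med [ 0.6065 -0.0747  0.1198] [[0.598, -0.085, 0.118], [0.619, -0.064, 0.121]]
peg 75 [ 0.6081 -0.0733  0.1289] 312.49333333333334 238.28
top end 23 s -0.1346 [-0.1453 -0.1225] t -0.0138 z 0.1204
top ring 1 s -0.0741 [-0.0741 -0.0741] t -0.0076 z 0.114
scene end 101 s -0.1325 [-0.1426 -0.1227] t 0.0018 z 0.1204
scene tail 78 s 0.098 [0.0895 0.1069] t 0.0025 z 0.1376
scene ring 21 s -0.0725 [-0.0838 -0.0631] t 0.0024 z 0.1197
scene -0.22 0 
scene -0.2 0 
scene -0.18 0 
scene -0.16 0 
scene -0.14 70 0.1203
scene -0.12 75 0.1192
scene -0.1 56 0.1188
scene -0.08 615 0.6241
scene -0.06 800 0.6247
scene -0.04 70 0.1186
```

View pics/w5c.png

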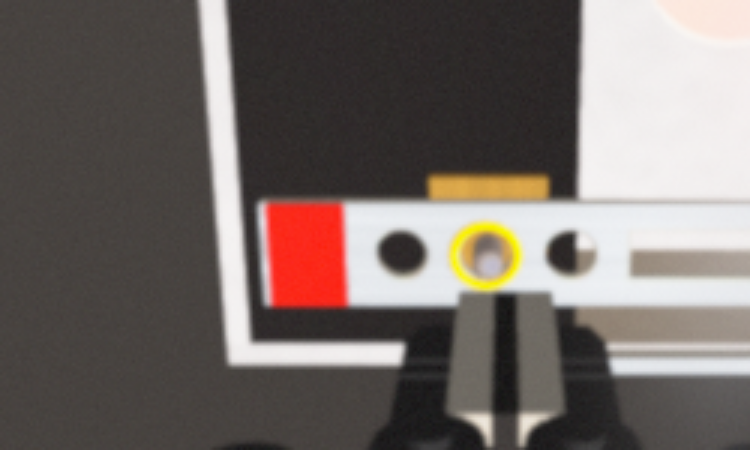

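The arm lies level, and the peg shows centred in the yellow ring (crop px ~488,258). The gripper is clear, so I'm handing in.

```bash
python3 -c "
from bench import *
print(get_state()['clock'],finish_job())"
```

```text
the job is handed in; nothing more can be done
12.875 None
```

I tipped the stay arm up with its red tail to about 0.41 rad. I then slid the cover about 81 mm open by its blue grip and pressed the far end down, so the yellow-ringed hole sits over the peg. I handed the job in at about 12.9 s on the robot clock; it reported no verdict.

- **Arm level:** the strip's top measured 0.119–0.120 m at every point along it, and the far-end pad 0.120 m, which is the level height.
- **Peg in the middle hole:** the hole centre measured about 1.5 mm from the peg's axis (limit 6 mm). The last picture shows the peg centred in the yellow ring.
- **Robot clear:** the gripper had lifted clear, and its force reading was about zero.
- **Not separately checked:** I did not re-measure the deck dish, dish stack, tip box or timer at the end. The gripper was never brought down near them.
- **Disagreements:** the top and scene cameras differed by up to about 3 mm on the hole's position along the arm. The last top view had only one usable ring pixel, so I relied on the wrist camera there.

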